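# Set the big pulley's mark to the pointer

## Task

The belt-drive demonstrator on the white base board is being made ready for its belt. Turn the big pulley by its rim until the dark mark engraved on its rim points straight at the steel pointer standing on the board, then let go. Leave the small pulley on the same board as it is.

Things in the scene. Friction and masses are not known exactly. Their poses are not given: they have to be found in the camera images.
- drive_axis (a point): Centre of the big flat-lying aluminium pulley, on its upright axis, level with its rim top (76 mm above the table). Rim: upright ring wall, outer diameter 170, inner 146, centre line at radius 79 mm; inside it a 26 mm deep hollow with a low hub (22 mm wide), outside smooth for 30 mm down: can be pinched from above. Turns either way, stiff enough (0.1 N m) to stay where left. Axes: the board's
- drive_mark (a point): The big pulley's mark: a dark 8 mm wide radial line across the rim top and down its outside. The point is its middle on the rim top, 79 mm from the axis; it turns with the pulley, x pointing outwards from the axis. It starts 25 to 86 degrees counter-clockwise (seen from above) of the pointer.
- pointer_tip (a point): Tip of the fixed dark steel pointer: a flat 14 mm wide pointed blade on a post (76 mm high) just outside the big pulley's rim, level with its top. The point is the blade's tip, 92 mm from the big pulley's axis; x points outwards from that axis, so the blade points along -x. The post reaches to 132 mm from the axis. All stands on a fixed white board, 250 x 380 x 18 mm.
- idler_mark (a point): Mark of the small pulley on the same board, to be left alone: 72 mm diameter, turns freely, rim top 60 mm above the table, its axis 195 mm from the big pulley's axis along the board's y, about 90 degrees counter-clockwise of the pointer. The point is the middle of the mark on the rim top, 32.5 mm from the small pulley's axis.

How it is judged:
By the outcome, as a careful person would: the job done as asked, in the order asked, and still so for the second after the job is handed in, with the robot touching nothing.
It also fails if it takes over 32 s, if anything falls off the work surface, if the arm or the gripper's body presses on something with over 40 N, if the wrist force passes 120 N, or if a joint passes its speed limit or range.

## Robot

A 6-joint arm with a two-finger parallel gripper is mounted at the origin on the work surface. World frame = base frame: x ahead of the robot, y to its left, z up, the work surface at z = 0. Lengths are in m, angles in rad, forces in N, time in s.
With the tool pointing down it reaches from about 0.225 to 0.875 m from the base axis. Payload 3.4 kg.
Tool frame: the origin (TCP) lies at the very end of the fingers, on their centre line; the grasp point (between the pads) lies 19 mm behind it; z points along the fingers, y is the direction in which the jaws open and shut (so a half turn about z gives the same grasp; the last joint's range is limited). The gripper opens to 85 mm and grips with 20 to 120 N. Pads are 22 mm wide; open, the fingers measure 114 mm over their backs; the gripper's body (76 mm by 85 mm) begins 54 mm behind the grasp point. The pads swing forward as they close: fully open they stand 13 mm farther back than shut.
Start: joints at [1.178, 0.276, 1.505, -0, 1.361, -0.121], TCP at [0.154, 0.554, 0.231] pointing down, gripper open.
Joint ranges: [-2.89, 2.89], [-0.75, 2.08], [0.22, 2.7], [-1.18, 4.32], [0.11, 2.71], [-2.7, 2.7]. Speed limits (rad/s): [2.57, 2.57, 3.14, 3.14, 3.14, 3.14].

## Interface

Orientations are given as a unit quaternion [w, x, y, z].
In Python, from rig import get_state, get_image, calibration, sign_off gives the robot as it stands. The module is installed in compiled form; this text tells all that it offers.
- The arm moves only by the tool drive_tool, never from a script. Its argument "targets" is one flat list of numbers, 7 for each row, row after row: the turn, a rotation vector about the tool's x, y, z in degrees, then the shift along the tool's x, y, z in mm, then the opening, from 0 (shut) to 1 (fully open). In form: [wx, wy, wz, tx, ty, tz, fingers, wx, wy, wz, tx, ty, tz, fingers, ...]. A call has 1 to 12 rows; each row shifts and turns the commanded pose from where the row before left it, along the tool's axes as they then stand; what a row does not reach is not made up. A row lasts 1/8 s, in which the tool goes at most 62.5 mm and 10.7 degrees, less where a joint would pass 70% of its speed; a pose out of reach is approached as far as the arm can. A call is refused whole if a number of a shift passes 62.5 or a number of a turn 10.7, either way. A call with a gripper value outside its range is refused whole. The fingers move at their own pace and stop on an object; "grip_force" is the grip in N (left out, the last holds). Time passes only in rows, so rows that do not move let the fingers close. It gives the time, the measured TCP pose, the force and the opening at its end, in the units of the state.
- get_state(): the state, without advancing time (a new reading comes with each control period).
- get_image(name): name is "scene" or "top"; returns the picture (480x640x3 uint8, red, green, blue); there is no depth.
- calibration(name): a dict with "mtx" (3x3 intrinsics, pixels), "world_to_cam" (4x4, takes a point from world to camera coordinates). Camera axes: x right, y down, z forward; pixel columns grow to the right and rows downward; lengths in m; the calibration is good to about 2 mm. A picture is of the moment at which its call begins. calibration takes no time and is no camera call.
- sign_off(): hands the job in, once; it reports no verdict.
The state is a dict: "clock": time; "qpos": joint angles; "qd": joint speeds; "effort": joint torques, N m; "position": TCP position; "ee_rot": TCP orientation; "contact_force": force on the tool from outside, world axes, zero at the start; "moment": the same for the moment, N m; "width": finger opening in m.
Only numpy, scipy, OpenCV 4.12 (cv2) and the standard library are available. Lean on these libraries where they do the work, as an engineer would, in place of code of your own. Each camera call takes 0.05 s, during which the arm holds its last target.

## Working session

There is one attempt and no reset: what is moved stays moved. The work goes in short steps, Python scripts to look and compute and a tool call to move; the robot and the scene stay as the last step left them, time stands still between calls to the robot, and variables do not carry over. Pictures are saved under pics/ and viewed, and the job is handed in when it is done.

Besides the shell and the picture viewer there is one more tool, called after ">>>" by a JSON object that holds its "fn" and its "kwargs". drive_tool: Moves the arm, as the interface text tells. Its arguments: {"type":"object","properties":{"targets":{"type":"array"},"grip_force":{"type":"number"}},"required":["targets"]}

```bash
mkdir -p pics; python3 - <<'E'
from rig import *
import cv2,numpy as np
for n in("scene","top"):
    im=get_image(n); cv2.imwrite(f"pics/{n}0.png",im[:,:,::-1]); c=calibration(n); print(n,np.round(c["mtx"],1).tolist(),np.round(c["world_to_cam"],3).tolist())
s=get_state(); print({k:np.round(v,3).tolist() for k,v in s.items()})
E
```

```text
scene [[544.8, 0.0, 325.9], [0.0, 544.8, 238.9], [0.0, 0.0, 1.0]] [[0.814, 0.58, 0.023, -0.549], [0.326, -0.424, -0.845, -0.06], [-0.48, 0.696, -0.534, 0.987], [0.0, 0.0, 0.0, 1.0]]
top [[570.5, 0.0, 334.0], [0.0, 570.5, 237.1], [0.0, 0.0, 1.0]] [[-0.014, -1.0, -0.004, 0.093], [-0.991, 0.014, -0.131, 0.624], [0.131, 0.003, -0.991, 0.692], [0.0, 0.0, 0.0, 1.0]]
{'clock': 0.1, 'qpos': [1.178, 0.277, 1.506, 0.0, 1.361, -0.121], 'qd': [-0.001, -0.001, -0.003, -0.0, 0.002, 0.001], 'effort': [0.001, -41.77, -24.64, -0.0, 0.006, -0.0], 'position': [0.154, 0.553, 0.231], 'ee_rot': [-0.0, 0.135, 0.991, -0.001], 'contact_force': [-0.219, 0.068, -0.96], 'moment': [-0.014, -0.009, -0.024], 'width': 0.086}
```

View pics/scene0.png

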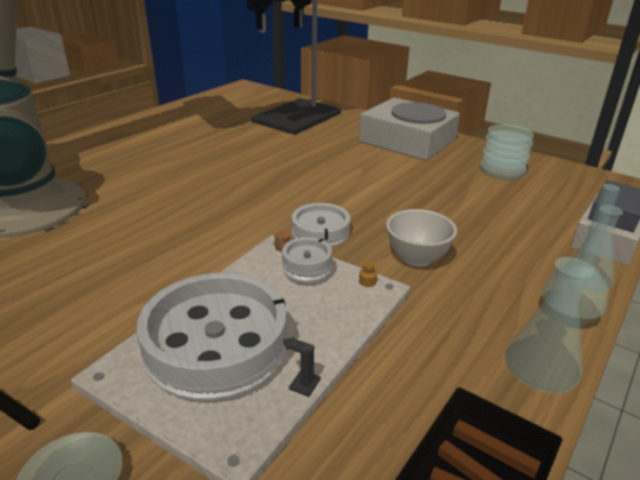

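View pics/top0.png

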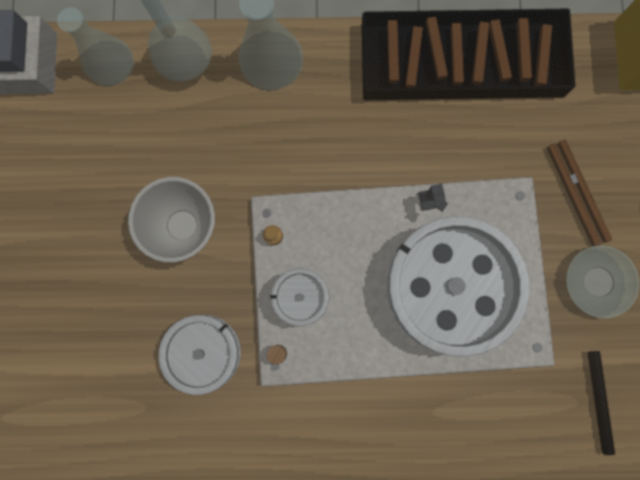

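Top view: big pulley centre is near (458,287), its mark near (404,249), the pointer near (432,200) and the small pulley near (300,297). I'll measure these properly by ray casting.

```bash
cat > h.py <<'E'
from rig import *
import cv2,numpy as np
def ray(n,uv,z):
    c=calibration(n);M=c["world_to_cam"];R=M[:3,:3];t=M[:3,3]
    o=-R.T@t; d=R.T@np.linalg.inv(c["mtx"])@np.array([uv[0],uv[1],1.]); return o+d*(z-o[2])/d[2]
def proj(n,P):
    c=calibration(n);M=c["world_to_cam"];p=c["mtx"]@(M[:3,:3]@np.asarray(P)+M[:3,3]); return p[:2]/p[2]
E
python3 - <<'E'
from h import *
im=cv2.imread("pics/top0.png"); 
cv2.imwrite("pics/topz.png",cv2.resize(im[170:370,370:550],None,fx=3,fy=3,interpolation=cv2.INTER_CUBIC))
s=cv2.imread("pics/scene0.png"); cv2.imwrite("pics/scz.png",cv2.resize(s[220:410,120:340],None,fx=3,fy=3,interpolation=cv2.INTER_CUBIC))
for n,a in(("top",[(458,287),(404,249),(432,200)]),):
    for p in a: print(p,ray(n,p,.076).round(4))
g=im.max(2); m=(g<75).astype('uint8')
k,l,st,ce=cv2.connectedComponentsWithStats(m[170:370,240:550])
for i in range(1,k):
    if st[i,4]>8: print(st[i].tolist(),(ce[i]+[240,170]).round(1))
E
```

```text
(458, 287) [ 0.5579 -0.0655  0.076 ]
(404, 249) [ 0.605  -0.0017  0.076 ]
(432, 200) [ 0.6653 -0.038   0.076 ]
[179, 15, 27, 25, 459] [432.  198.2]
[159, 74, 11, 9, 46] [403.9 248. ]
[194, 75, 17, 16, 187] [441.9 252.6]
[235, 86, 16, 9, 48] [482.7 259.6]
[240, 91, 5, 5, 10] [482.1 262.8]
[235, 96, 10, 7, 23] [479.3 269.7]
[172, 109, 17, 17, 199] [419.6 286.8]
[30, 125, 6, 3, 13] [272.5 296.2]
[238, 127, 16, 14, 69] [486.7 302.3]
[237, 135, 7, 8, 23] [479.7 308.7]
[198, 142, 17, 17, 182] [446.2 320. ]
```

View pics/topz.png

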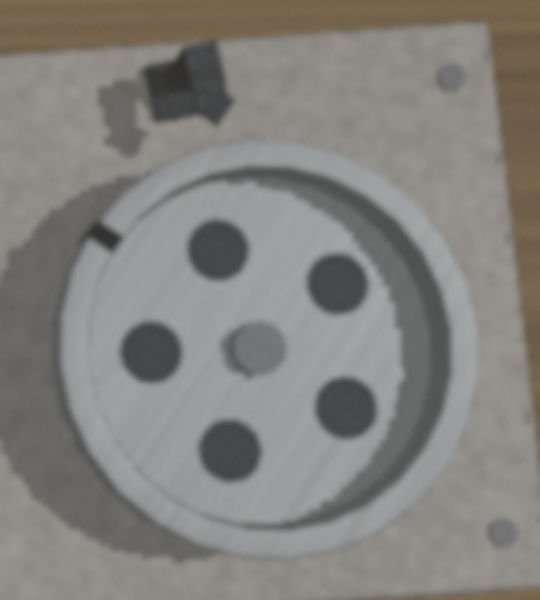

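View pics/scz.png

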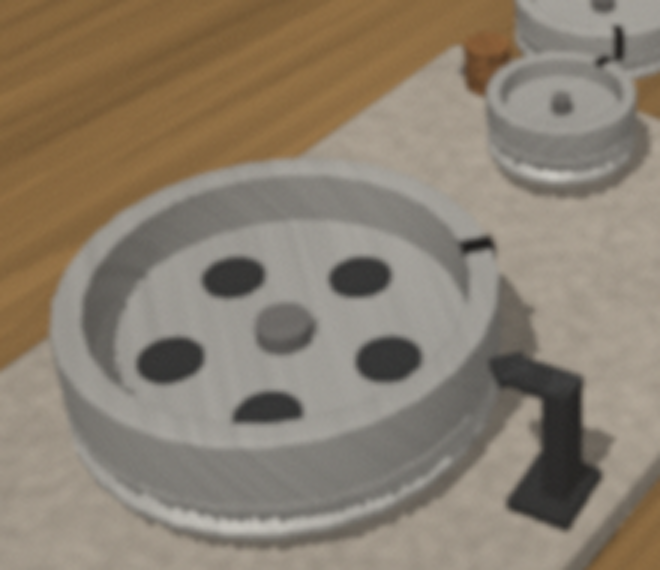

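```bash
cat >> h.py <<'E'
def circ(P):
    A=np.c_[2*P[:,:2],np.ones(len(P))];x=np.linalg.lstsq(A,(P[:,:2]**2).sum(1),rcond=None)[0];return x[:2],np.sqrt(x[2]+x[0]**2+x[1]**2)
def rimfit(im,n="top",c0=(.558,-.069),z=.076,rr=(.085,.073)):
    e=cv2.Canny(cv2.GaussianBlur(im,(3,3),0),25,70); ys,xs=np.nonzero(e)
    W=np.array([ray(n,(x,y),z) for x,y in zip(xs,ys)]); c=np.array(c0);out=[]
    for r0 in rr:
        c=np.array(c0)
        for tol in(.006,.004,.003,.002):
            d=np.hypot(*(W[:,:2]-c).T); k=abs(d-r0)<tol; c,r=circ(W[k])
        out.append((c.round(4),round(float(r),4),int(k.sum())))
    return out
E
python3 - <<'E'
from h import *
for n in("top","scene"): print(n,rimfit(cv2.imread(f"pics/{n}0.png"),n))
t={"top":dict(mark=(404.3,248.7),tip=(442.6,211.3)),"scene":dict(mark=(120+477/3,220+244/3),tip=(120+494/3,220+366/3))}
for n in t:
  for k,p in t[n].items(): print(n,k,ray(n,p,.076).round(4))
# board edges / orientation: corner screws at top view z .018
for p in((370+451/3,170+77/3),(370+502/3,170+533/3),(266.5,212.5)): print(ray("top",p,.018).round(4))
print(ray("top",(300,297),.06).round(4), ray("top",(272.5,296.2),.06).round(4))
E
```

```text
Traceback (most recent call last):
  File "h.py", line 12, in rimfit
    W=np.array([ray(n,(x,y),z) for x,y in zip(xs,ys)]); c=np.array(c0);out=[]
                ~~~^^^^^^^^^^^
  File "h.py", line 4, in ray
    c=calibration(n);M=c["world_to_cam"];R=M[:3,:3];t=M[:3,3]
ValueError: time passes only in moves, steps and waits
```

```bash
sed -i 's/^import cv2,numpy as np/import cv2,numpy as np,functools\ncalibration=functools.lru_cache(None)(calibration)/' h.py
python3 - <<'E'
from h import *
for n in("top","scene"): print(n,rimfit(cv2.imread(f"pics/{n}0.png"),n))
t={"top":dict(mark=(404.3,248.7),tip=(442.6,211.3)),"scene":dict(mark=(120+477/3,220+244/3),tip=(120+494/3,220+366/3))}
for n in t:
  for k,p in t[n].items(): print(n,k,ray(n,p,.076).round(4))
for p in((370+451/3,170+77/3),(370+502/3,170+533/3),(266.5,212.5)): print(ray("top",p,.018).round(4))
print(ray("top",(300,297),.06).round(4), ray("top",(272.5,296.2),.06).round(4))
print(get_state()["clock"])
E
```

```text
top [(array([ 0.5609, -0.0669]), 0.0839, 442), (array([ 0.5606, -0.067 ]), 0.0734, 393)]
scene [(array([ 0.5607, -0.069 ]), 0.0845, 372), (array([ 0.5607, -0.0691]), 0.0726, 284)]
top mark [ 0.6054 -0.0021  0.076 ]
top tip [ 0.651  -0.0505  0.076 ]
scene mark [ 0.6056 -0.0034  0.076 ]
scene tip [ 0.6553 -0.0538  0.076 ]
[ 0.6808 -0.1663  0.018 ]
[ 0.4807 -0.1769  0.018 ]
[0.663  0.1733 0.018 ]
[0.549  0.1266 0.06  ] [0.5505 0.1606 0.06  ]
0.1
```

>>> {"fn": "drive_tool", "kwargs": {"targets": [0,0,0,-40,-40.5,0,0.5,0,0,0,-40,-40.5,0,0.5,0,0,0,-40,-40.5,0,0.5,0,0,0,-40,-40.5,0,0.5,0,0,0,-40,-40.5,0,0.5,0,0,0,-40,-40.5,0,0.5,0,0,0,-40,-40.5,0,0.5,0,0,0,-40,-40.5,0,0.5,0,0,0,-40,-40.5,0,0.5,0,0,0,-40,-40.5,0,0.5,0,0,0,-40,-40.5,0,0.5,0,0,0,-40,-40.5,0,0.5], "grip_force": 40}}

```text
clock: 1.6
position: [0.4867, -0.0448, 0.231]
ee_rot: [-0.0, 0.136, 0.991, 0.0]
contact_force: [-0.0, 0.0, 0.5]
width: 0.0428
```

```bash
cat >> h.py <<'E'
from scipy.spatial.transform import Rotation as Ro
def tool(target):
    s=get_state(); q=s["ee_rot"]; R=Ro.from_quat([q[1],q[2],q[3],q[0]]).as_matrix()
    print("clock",s["clock"],"pos",np.round(s["position"],4),"w",round(float(s["width"]),4),"yang",np.degrees(np.arctan2(R[1,1],R[0,1])).round(2),"zax",R[:,2].round(3),"F",np.round(s["contact_force"],1))
    print("tool shift mm",(R.T@(np.array(target)-s["position"])*1e3).round(1)); return R
E
python3 -c "
from h import *
tool([.5395,-.1441,.056]);print(get_state()['qpos'])"
```

```text
clock 1.6 pos [ 0.4867 -0.0448  0.231 ] w 0.0428 yang 74.39 zax [-0.     0.001 -1.   ] F [-0.   0.   0.5]
tool shift mm [-77.6 -81.5 175. ]
[-2.34740620e-01  1.45828994e-01  1.67898267e+00  5.41699839e-04
  1.31708200e+00 -1.53327923e+00]
```

>>> {"fn": "drive_tool", "kwargs": {"targets": [0,0,0,-38.5,-40.5,0,0.5,0,0,0,-38.5,-40.5,0,0.5,0,0,0,0,0,50,0.5,0,0,0,0,0,50,0.5,0,0,0,0,0,20,0.5,0,0,0,0,0,0,0.5]}}

```text
clock: 2.35
position: [0.5371, -0.1412, 0.1092]
ee_rot: [-0.003, 0.136, 0.991, 0.001]
contact_force: [-0.1, -0.8, 0.1]
width: 0.0427
```

```bash
python3 -c "
from h import *
tool([.5395,-.1441,.056])
im=get_image('top');cv2.imwrite('pics/top1.png',im[:,:,::-1])
im=get_image('scene');cv2.imwrite('pics/scene1.png',im[:,:,::-1])"
```

```text
clock 2.35 pos [ 0.5371 -0.1412  0.1092] w 0.0427 yang 74.42 zax [-0.005  0.002 -1.   ] F [-0.1 -0.8  0.1]
tool shift mm [-3.3 -2.2 53.1]
```

View pics/top1.png

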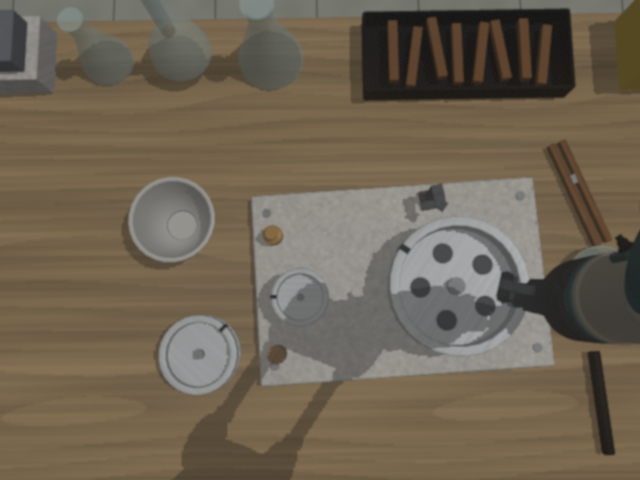

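View pics/scene1.png

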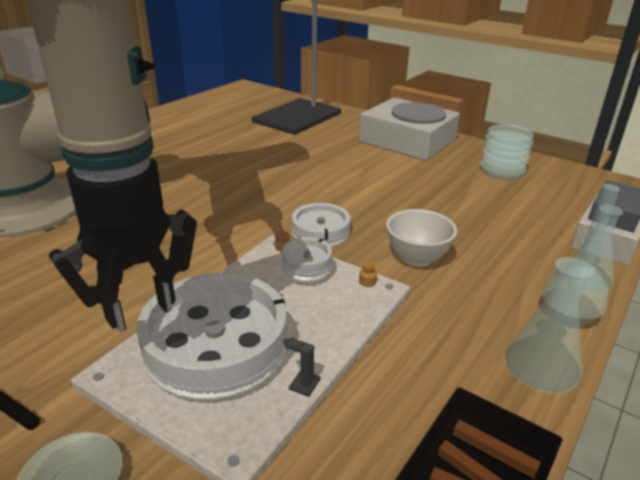

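The scene view shows the fingers straddling the right side of the rim. The mark, near (404,249) in the top view, and the pointer are both in the clear. Next I correct the few mm of offset, descend and close.

>>> {"fn": "drive_tool", "kwargs": {"targets": [0,0,0,-3,-2,25,0.5,0,0,0,0,0,20,0.5,0,0,0,0,0,7,0.5,0,0,0,0,0,0,0.5]}}

```text
clock: 2.95
position: [0.5416, -0.1447, 0.0601]
ee_rot: [0.001, 0.135, 0.991, -0.0]
contact_force: [-0.7, -0.5, 0.6]
width: 0.0428
```

```bash
python3 -c "
from h import *
tool([.5395,-.1441,.056])"
```

```text
clock 2.95 pos [ 0.5416 -0.1447  0.0601] w 0.0428 yang 74.43 zax [ 0.001 -0.    -1.   ] F [-0.7 -0.5  0.6]
tool shift mm [ 2.2 -0.   4.1]
```

>>> {"fn": "drive_tool", "kwargs": {"targets": [0,0,0,2,0,2,0.5,0,0,0,0,0,0,0.0,0,0,0,0,0,0,0.0,0,0,0,0,0,0,0.0,0,0,0,0,0,0,0.0,0,0,0,0,0,0,0.0], "grip_force": 40}}

```text
clock: 3.7
position: [0.5378, -0.1421, 0.058]
ee_rot: [-0.001, 0.135, 0.991, 0.001]
contact_force: [-2.8, 4.5, 6.4]
width: 0.0132
```

```bash
python3 -c "
from h import *
tool([.5395,-.1441,.056])"
```

```text
clock 3.7 pos [ 0.5378 -0.1421  0.058 ] w 0.0132 yang 74.49 zax [-0.002  0.003 -1.   ] F [-2.8  4.5  6.4]
tool shift mm [-2.2 -1.5  2. ]
```

>>> {"fn": "drive_tool", "kwargs": {"targets": [0,0,6,8.3,0.4,0,0,0,0,6,8.3,0.4,0,0,0,0,6,8.3,0.4,0,0,0,0,6,8.3,0.4,0,0,0,0,6,8.3,0.4,0,0,0,0,6,8.3,0.4,0,0,0,0,0,0,0,0,0,0,0,0,0,0,0,0]}}

```text
clock: 4.7
position: [0.4976, -0.1144, 0.058]
ee_rot: [-0.001, 0.435, 0.9, 0.002]
contact_force: [-0.9, 8.0, 5.7]
width: 0.0129
```

```bash
python3 -c "
from h import *
tool([.5395,-.1441,.056]); p=get_state()['position'];print(np.degrees(np.arctan2(p[1]+.068,p[0]-.5607)),np.hypot(p[1]+.068,p[0]-.5607))
im=get_image('top')[:,:,::-1];cv2.imwrite('pics/top2.png',im);cv2.imwrite('pics/top2z.png',cv2.resize(im[180:300,380:540],None,fx=5,fy=5,interpolation=cv2.INTER_CUBIC))
im=get_image('scene')[:,:,::-1];cv2.imwrite('pics/scene2.png',im);cv2.imwrite('pics/scene2z.png',cv2.resize(im[250:400,180:340],None,fx=4,fy=4,interpolation=cv2.INTER_CUBIC))"
```

```text
clock 4.7 pos [ 0.4976 -0.1144  0.058 ] w 0.0129 yang 38.44 zax [-0.001  0.004 -1.   ] F [-0.9  8.   5.7]
tool shift mm [-49.3  14.4   1.9]
-143.66720600473212 0.07832854174486725
```

View pics/top2z.png

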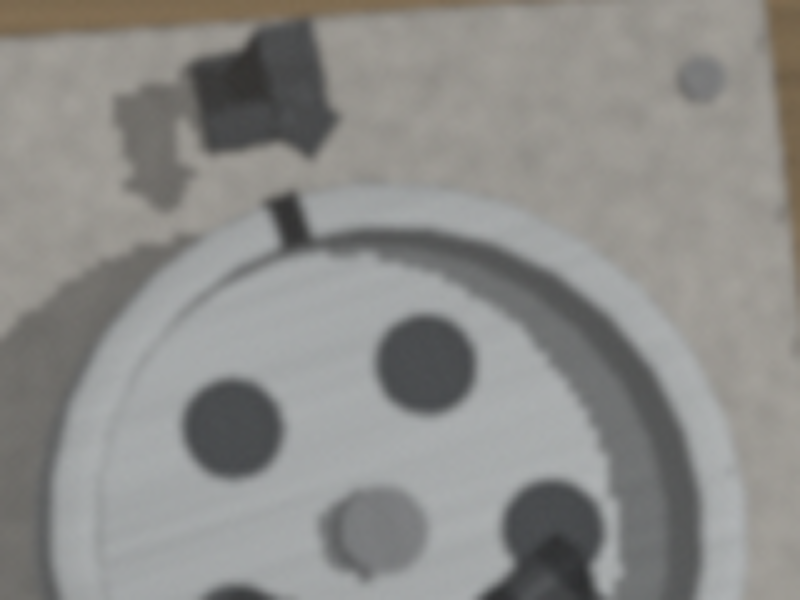

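View pics/scene2z.png

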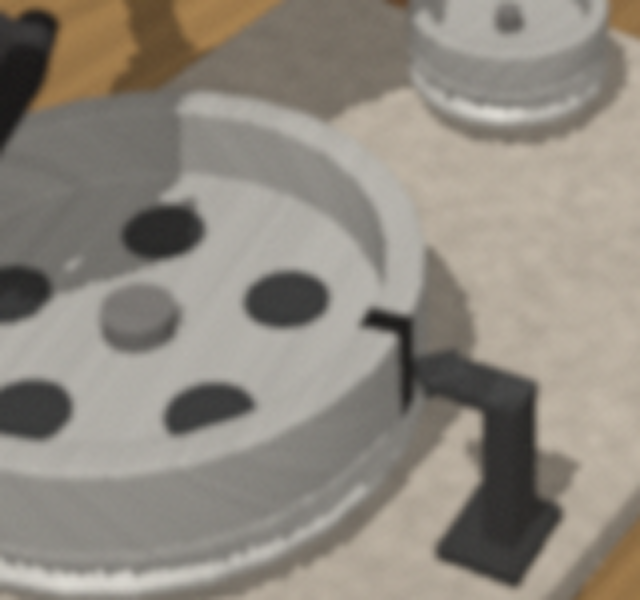

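```bash
python3 - <<'E'
from h import *
im=cv2.imread("pics/top2.png");s=cv2.imread("pics/scene2.png")
cv2.imwrite("pics/t2zz.png",cv2.resize(im[175:245,415:465],None,fx=8,fy=8,interpolation=cv2.INTER_CUBIC))
cv2.imwrite("pics/s2zz.png",cv2.resize(s[315:375,265:325],None,fx=10,fy=10,interpolation=cv2.INTER_CUBIC))
def blob(g,box,th):
    x0,y0,x1,y1=box; m=(g[y0:y1,x0:x1]<th).astype('uint8');k,l,st,ce=cv2.connectedComponentsWithStats(m)
    for i in range(1,k):
        if st[i,4]>8: print(st[i].tolist(),(ce[i]+[x0,y0]).round(2))
blob(im.max(2),(425,212,460,235),90)
E
```

```text
[9, 7, 8, 11, 52] [437.58 223.94]
[26, 15, 9, 1, 9] [455. 227.]
```

View pics/t2zz.png

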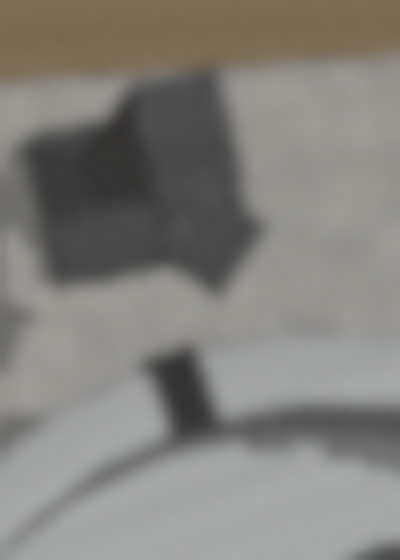

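View pics/s2zz.png

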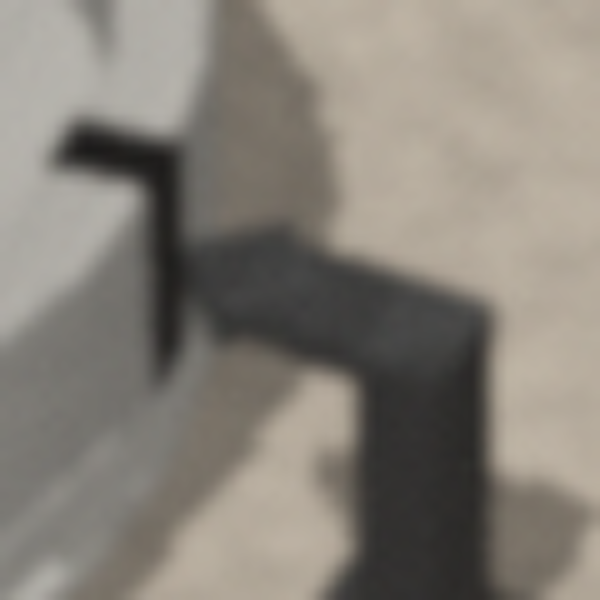

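```bash
python3 - <<'E'
from h import *
def z(n,p): return ((415,175,8) if n=="top" else (265,315,10))
def A(n,p,c):
    x0,y0,f=z(n,p); u=(x0+(p[0]+.5)/f-.5,y0+(p[1]+.5)/f-.5); P=ray(n,u,.076); d=P[:2]-c; return P.round(4),np.degrees(np.arctan2(d[1],d[0])).round(2),np.hypot(*d).round(4)
for n,ps in (("top",dict(tip=(216,292),mark=(183,392),mo=(172,356),mi=(194,429),br1=(212,70),br2=(243,200))),("scene",dict(tip=(190,268),mark=(116,150),mi=(68,145),mo=(163,155)))):
    f=rimfit(cv2.imread(f"pics/{n}0.png"),n); c=(f[0][0]+f[1][0])/2; print(n,c)
    for k,p in ps.items(): print(k,*A(n,p,c))
E
```

```text
top [ 0.56075 -0.06695]
tip [ 0.6513 -0.0493  0.076 ] 11.04 0.0923
mark [ 0.6358 -0.0436  0.076 ] 17.26 0.0786
mo [ 0.6414 -0.0422  0.076 ] 17.08 0.0844
mi [ 0.6301 -0.0451  0.076 ] 17.5 0.0727
br1 [ 0.6862 -0.05    0.076 ] 7.69 0.1266
br2 [ 0.6656 -0.054   0.076 ] 7.04 0.1057
scene [ 0.5607  -0.06905]
tip [ 0.6537 -0.0537  0.076 ] 9.37 0.0943
mark [ 0.635  -0.0439  0.076 ] 18.7 0.0785
mi [ 0.6302 -0.0465  0.076 ] 17.99 0.0731
mo [ 0.6398 -0.0414  0.076 ] 19.3 0.0838
```

>>> {"fn": "drive_tool", "kwargs": {"targets": [0,0,3.2,4.4,0.1,0,0,0,0,3.2,4.4,0.1,0,0,0,0,0,0,0,0,0,0,0,0,0,0,0,0]}}

```text
clock: 5.3
position: [0.4928, -0.1073, 0.058]
ee_rot: [-0.001, 0.485, 0.875, 0.002]
contact_force: [-0.6, 8.1, 5.4]
width: 0.0128
```

```bash
python3 - <<'E'
from h import *
tool([.5395,-.1441,.056])
im=get_image('top')[:,:,::-1];cv2.imwrite('pics/top3.png',im)
s=get_image('scene')[:,:,::-1];cv2.imwrite('pics/scene3.png',s)
a=cv2.resize(im[175:245,415:465],(400,560),interpolation=cv2.INTER_CUBIC)
b=cv2.resize(s[315:371,270:310],(400,560),interpolation=cv2.INTER_CUBIC)
cv2.imwrite("pics/c3.png",np.hstack([a,b]))
E
```

```text
clock 5.3 pos [ 0.4928 -0.1073  0.058 ] w 0.0128 yang 32.04 zax [-0.     0.004 -1.   ] F [-0.6  8.1  5.4]
tool shift mm [-56.   20.1   1.8]
```

View pics/c3.png

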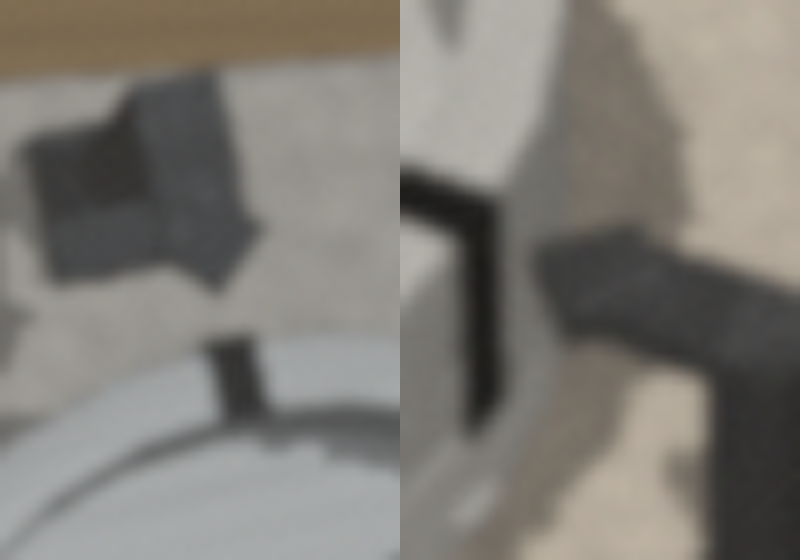

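```bash
python3 - <<'E'
from h import *
from scipy import ndimage
cs={"top":np.array([.5608,-.0670]),"scene":np.array([.5607,-.0690])}
ims={"top":cv2.imread('pics/top3.png'),"scene":cv2.imread('pics/scene3.png')}
# brightness profiles on circles at rim-top radii: mark = dark dip; centroid in angle
for n in cs:
  g=ims[n].max(2).astype(float)
  for r in(.076,.079,.082,.0945,.100,.106,.112):
    a=np.arange(-4,30,.25) if r<.09 else np.arange(0,24,.25)
    uv=np.array([proj(n,[cs[n][0]+r*np.cos(np.radians(t)),cs[n][1]+r*np.sin(np.radians(t)),.076]) for t in a])
    v=ndimage.map_coordinates(g,[uv[:,1],uv[:,0]],order=1); hi,lo=np.percentile(v,85),v.min(); w=np.clip((hi+lo)/2-v,0,None)
    k=np.nonzero(w)[0]
    print(n,r,"centroid",(w@a/w.sum()).round(2),"span",a[k[0]],a[k[-1]], "lo/hi",lo.round(),hi.round())
E
```

```text
top 0.076 centroid 10.95 span 8.25 13.5 lo/hi 52.0 167.0
top 0.079 centroid 10.91 span 8.5 13.5 lo/hi 54.0 165.0
top 0.082 centroid 10.98 span 8.5 13.5 lo/hi 52.0 160.0
top 0.0945 centroid 10.87 span 9.0 12.75 lo/hi 80.0 154.0
top 0.1 centroid 13.82 span 6.25 22.25 lo/hi 71.0 150.0
top 0.106 centroid 15.84 span 7.25 23.75 lo/hi 69.0 151.0
top 0.112 centroid 16.16 span 7.25 23.75 lo/hi 54.0 150.0
scene 0.076 centroid 12.08 span 9.25 14.75 lo/hi 32.0 175.0
scene 0.079 centroid 12.06 span 9.5 14.75 lo/hi 33.0 177.0
scene 0.082 centroid 11.89 span 9.25 14.5 lo/hi 33.0 178.0
scene 0.0945 centroid 3.69 span 0.25 12.0 lo/hi 32.0 121.0
scene 0.1 centroid 9.54 span 0.0 15.25 lo/hi 62.0 117.0
scene 0.106 centroid 9.4 span 2.0 14.75 lo/hi 55.0 178.0
scene 0.112 centroid 9.63 span 0.5 14.25 lo/hi 55.0 184.0
```

```bash
python3 - <<'E'
from h import *
from scipy import ndimage
cs={"top":np.array([.5608,-.0670]),"scene":np.array([.5607,-.0690])}
for n in cs:
  g=cv2.imread(f'pics/{n}3.png').max(2).astype(float)
  # blade edges: across-blade coordinate, frame along 11 deg
  e=np.array([np.cos(np.radians(11)),np.sin(np.radians(11))]);f=np.array([-e[1],e[0]])
  for r in(.104,.108,.112,.116,.120):
    s=np.arange(-16,16,.5)
    uv=np.array([proj(n,[*(cs[n]+r*e+f*t/1e3),.076]) for t in s]); v=ndimage.map_coordinates(g,[uv[:,1],uv[:,0]],order=1)
    d=ndimage.gaussian_filter1d(v,1.5,order=1); 
    print(n,r,"rise at + side",s[s>0][d[s>0].argmax()],"fall at - side",s[s<0][d[s<0].argmin()]); 
    if r in(.108,.116): print(v[::2].astype(int).tolist())
E
```

```text
top 0.104 rise at + side 1.5 fall at - side -7.5
top 0.108 rise at + side 9.5 fall at - side -7.5
[149, 148, 148, 150, 150, 150, 146, 138, 123, 101, 85, 77, 78, 80, 80, 79, 77, 75, 74, 74, 72, 69, 65, 65, 65, 66, 67, 68, 68, 67, 68, 68]
top 0.112 rise at + side 14.5 fall at - side -8.0
top 0.116 rise at + side 15.0 fall at - side -8.0
[153, 152, 152, 151, 151, 150, 145, 132, 113, 92, 77, 75, 74, 74, 74, 74, 75, 75, 75, 75, 72, 68, 62, 57, 53, 53, 54, 54, 53, 53, 53, 54]
top 0.12 rise at + side 11.5 fall at - side -8.0
scene 0.104 rise at + side 6.5 fall at - side -10.5
scene 0.108 rise at + side 6.0 fall at - side -10.0
[116, 116, 115, 115, 109, 101, 86, 70, 59, 56, 57, 60, 63, 63, 64, 66, 66, 67, 65, 64, 71, 86, 111, 137, 161, 170, 176, 176, 177, 179, 180, 181]
scene 0.112 rise at + side 6.5 fall at - side -10.0
scene 0.116 rise at + side 6.5 fall at - side -10.0
[181, 181, 179, 174, 164, 138, 108, 77, 62, 58, 59, 61, 63, 63, 64, 64, 65, 67, 66, 66, 71, 81, 106, 133, 157, 171, 176, 178, 179, 179, 178, 178]
scene 0.12 rise at + side 6.5 fall at - side -13.0
```

Top view has the mark at 10.95° and the pointer at 10.7–10.9°. The scene view has 12.0° and about 10.7°. I'll split the difference with 0.5° more, then release and retreat upward.

>>> {"fn": "drive_tool", "kwargs": {"targets": [0,0,0.5,0.7,0,0,0,0,0,0,0,0,0,0,0,0,0,0,0,0,0.2,0,0,0,0,0,0,0.5,0,0,0,0,0,0,0.5,0,0,0,0,0,0,0.5,0,0,0,0,0,-20,0.5,0,0,0,0,0,-50,0.5,0,0,0,0,0,-50,0.5,0,0,0,0,-50,-20,0.5,0,0,0,0,-50,0,0.5,0,0,0,0,0,0,0.5]}}

```text
clock: 6.9
position: [0.4049, -0.1625, 0.1976]
ee_rot: [-0.0, 0.49, 0.872, -0.0]
contact_force: [0.3, 0.1, -0.5]
width: 0.0429
```

```bash
cat > meas.py <<'E'
from h import *
from scipy import ndimage
import sys
k=sys.argv[1]
tool([.5395,-.1441,.056])
cs={"top":np.array([.5608,-.0670]),"scene":np.array([.5607,-.0690])}
ims={}
for n in cs:
  ims[n]=get_image(n)[:,:,::-1].copy();cv2.imwrite(f'pics/{n}{k}.png',ims[n]); g=ims[n].max(2).astype(float)
  print(n,rimfit(ims[n],n))
  for r in(.076,.079,.082):
    a=np.arange(-4,30,.25)
    uv=np.array([proj(n,[cs[n][0]+r*np.cos(np.radians(t)),cs[n][1]+r*np.sin(np.radians(t)),.076]) for t in a])
    v=ndimage.map_coordinates(g,[uv[:,1],uv[:,0]],order=1); hi,lo=np.percentile(v,85),v.min(); w=np.clip((hi+lo)/2-v,0,None)
    print(n,r,"centroid",(w@a/w.sum()).round(2))
a=cv2.resize(ims["top"][175:245,415:465],(400,560),interpolation=cv2.INTER_CUBIC)
b=cv2.resize(ims["scene"][315:371,265:305],(400,560),interpolation=cv2.INTER_CUBIC)
cv2.imwrite(f"pics/c{k}.png",np.hstack([a,b]))
E
python3 meas.py 4
```

```text
clock 6.9 pos [ 0.4049 -0.1625  0.1976] w 0.0429 yang 31.32 zax [-0.001 -0.001 -1.   ] F [ 0.3  0.1 -0.5]
tool shift mm [-54.3 124.7 141.5]
top [(array([ 0.5606, -0.0671]), 0.0838, 438), (array([ 0.5606, -0.0668]), 0.0734, 370)]
top 0.076 centroid 10.86
top 0.079 centroid 10.82
top 0.082 centroid 10.87
scene [(array([ 0.5606, -0.0691]), 0.0845, 388), (array([ 0.5608, -0.0691]), 0.0726, 299)]
scene 0.076 centroid 11.83
scene 0.079 centroid 11.79
scene 0.082 centroid 11.7
```

View pics/c4.png

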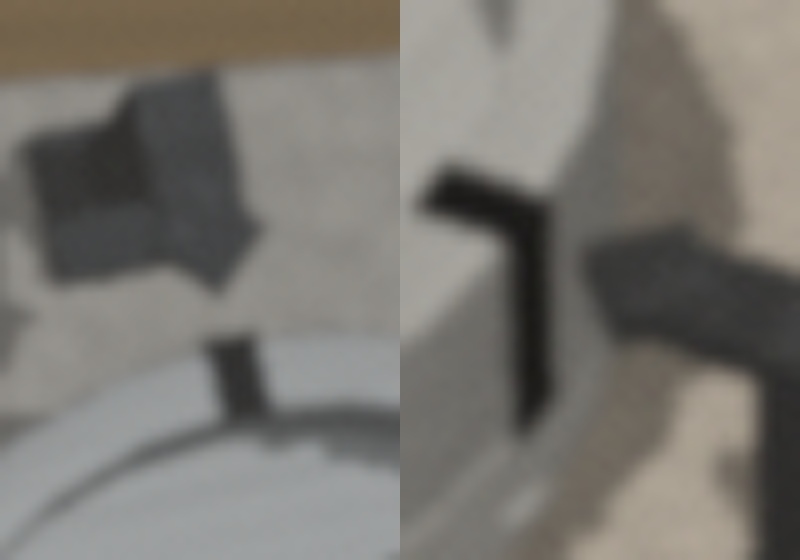

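View pics/top4.png

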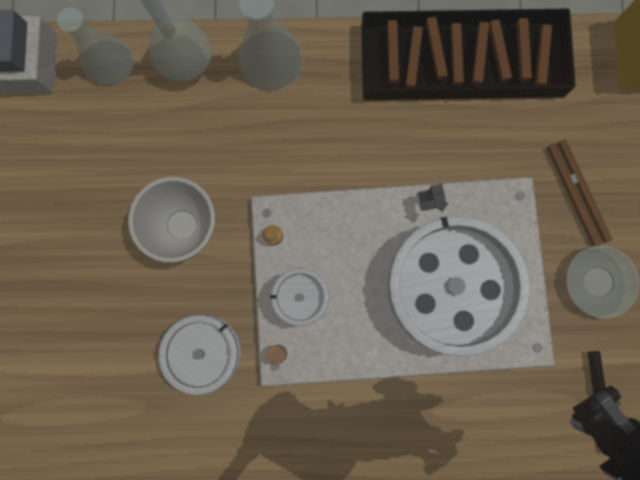

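```bash
python3 - <<'E'
from h import *
a=cv2.imread('pics/top0.png').astype(int);b=cv2.imread('pics/top4.png').astype(int)
print("small pulley diff",abs(a-b)[265:330,265:330].max())
sign_off()
E
```

```text
small pulley diff 3
the job is handed in; nothing more can be done
```

I turned the big pulley clockwise by about 43° until its mark pointed at the steel pointer. Then I opened the jaws, drew the arm clear and handed the job in. It took about 7 s.

**Last checks after letting go:**
- **Mark against pointer:** the top view puts the mark at 10.85° and the pointer at 10.7–10.9°, so they line up within about 0.2°. The scene view disagrees slightly: mark at 11.8°, pointer at about 10.7°, so the mark would be about 1° short. I did not resolve that difference and took the likely error as about 0.5°.
- **Release:** the mark stayed where it was left, as far as both views show. The tool force was about zero once clear.
- **Small pulley:** it did not move. The top pictures from before and after match to within image noise there.

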